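# Close the cake box

### The arm

A 6-joint arm with a two-finger parallel gripper is mounted at the origin on the work surface. World frame = base frame: x ahead of the robot, y to its left, z up, the work surface at z = 0. Lengths are in mm, angles in rad, forces in N, time in s.
With the tool pointing down it reaches from about 300 to 775 mm from the base axis. Payload 14.6 kg.
Tool frame: the origin (TCP) lies on the centre line of the jaws, within the pads' length; the fingertips stand 19 mm ahead of it and the grasp point (between the pads) is the TCP (bot.tip_reach is the distance from the TCP to the fingertips, in mm); z points along the fingers, y is the line along which they close (so a half turn about z gives the same grasp; the last joint's range is limited). The gripper opens to 85 mm and grips with 20 to 120 N. Pads are 22 mm wide; open, the fingers measure 114 mm over their backs; the gripper's body (76 mm by 85 mm) begins 54 mm behind the grasp point. The pads swing forward as they close: fully open they stand 13 mm farther back than shut.
Start: joints at [1.168, 0.3, 1.521, -0, 1.321, -0.067], TCP at [181.236, 519.272, 250.281] pointing down, gripper open.
Joint ranges: [-3.03, 3.03], [-0.79, 2.21], [0.23, 2.52], [-1.04, 4.18], [0, 3.07], [-2.55, 2.55]. Speed limits (rad/s): [2.22, 2.22, 2.57, 3.14, 3.14, 3.14].

### API

Orientations are given as a unit quaternion [w, x, y, z].
In Python, from rig import bot gives the robot as it stands. Calls block until the motion is done:
- bot.move_to(position, orientation): joint-space move of the TCP to a pose.
- bot.servo_line(position, attitude=None, speed=150, until_force=None): straight line of the TCP; attitude=None keeps the orientation; speed is the mean speed in mm/s. With until_force (N) it stops when the force on the tool has changed by that much, and returns True; else False.
- bot.move_joints(angles): joint-space move.
- bot.move_gripper(opening, grip_force=None): finger opening in mm; grip_force is the grip in N (None keeps the last); returns when the fingers have stopped.
- bot.dwell(seconds).
- bot.ik(position, orientation): joint angles nearest the present ones, or None.
- bot.read_state(): the state.
- bot.read_camera(name): name is "side" or "top"; returns a dict with "image" (480x640x3 uint8, blue, green, red), "depth" (480x640 float32, mm along the optical axis (not along the pixel's ray), 0 where there is no reading), "fovy" (degrees; the focal length in pixels is half the picture's height over the tangent of half this angle, whatever the lens; pixels are square), "cx", "cy" (the principal point, pixels), "eye" and "attitude" of the camera in the world. Camera axes: x right, y down, z forward; pixel columns grow to the right and rows downward; lengths in mm; the calibration is good to about 2 mm. A picture is of the moment at which its call begins.
A pose or a line that the arm cannot do raises bot.MotionError and nothing moves.
- bot.finish_job(): hands the job in; it is judged then, once.
The state is a dict: "clock": time; "joint_positions": joint angles; "qvel": joint speeds; "effort": joint torques, N m; "ee_pos": TCP position; "tool_rot": TCP orientation; "ft_force": force on the tool from outside, world axes, zero at the start; "moment": the same for the moment, N m; "grip_width": finger opening in mm; "grip_force": force on a finger pad.
Only numpy, scipy, OpenCV 4.12 (cv2) and the standard library are available. Lean on these libraries where they do the work, as an engineer would, in place of code of your own. Each camera call takes 0.05 s, during which the arm holds its last target. There are 200 camera calls.

### The job

Two identical open cardboard cake boxes stand on the table; close the one that has a bun in it. First fold its short flap down flat, and only then fold the long lid flap down over it until that is flat too; let go of it and do not touch the empty box.

Things in the scene. Friction and masses are not known exactly. Their poses are not given: they have to be found in the camera images.
- cake_box: Open brown cardboard box with a golden bun in it, fixed to the table: 100 (its x) x 100 (its y) x 80 mm tall, walls 3 mm. Origin: centre of its underside; z up; its -x side roughly faces the robot. Both flaps stand up at the start: the short one on its -x side, the lid flap on its +x side. The bun stays below the rim.
- short_flap (a joint): Angle of the cake box's short flap, rad: 0 = flat over the opening, 1.57 = upright, more = leaning outwards. Hinged along the box's top edge at x = -50, z = 81.5 mm (box frame), parallel to y; 45 mm from hinge to free edge, 94 wide, 3 thick. Stiff crease, about 0.025 N m: stays where left; a light push with closed fingers folds it.
- lid_flap (a joint): Angle of the cake box's long lid flap, rad: 0 = flat over the whole opening, 1.57 = upright, more = leaning outwards. Hinged along the box's top edge at x = +50, z = 85 mm (box frame), parallel to y; 98 mm from hinge to free edge, 100 wide, 3 thick. Stiff crease, about 0.035 N m: stays where left.
- spare_box: A second box of the same make, size and axes, also with both flaps standing up (at 1.45 to 1.85 rad), but empty. It is not to be touched. Fixed to the table; origin at the centre of its underside.
Things that resemble listed ones, but are neither listed nor needed, are in the scene too. Leave any blue, pink or red look-alike of the cake_box alone.

How it is judged (in metres and radians):
On the way:
1. the short flap is folded down flat while the lid flap still stands open (value of joint short_flap below 0.175 rad and value of joint lid_flap above 0.7 rad), for 0.1 s.
At the end, for the whole second after the job is handed in: The short flap and the lid flap of the box with the bun are both folded down to within 0.175 rad (10 degrees) of flat, and at rest (value of joint each of short_flap, lid_flap below 0.175 rad and velocity of joint lid_flap below 0.1 rad/s); the robot touches nothing.
It fails at once if the robot touches the empty box or its flaps with more than 1 N (contact force between spare_box and the fingers above 1 N or contact force between spare_box and the arm above 1 N).
It also fails if it takes over 43 s, if anything falls off the work surface, if the arm or the gripper's body presses on something with over 40 N, if the wrist force passes 120 N, or if a joint passes its speed limit or range.

## Working session

There is one attempt and no reset: what is moved stays moved. The work goes in short steps, each a Python script; the robot and the scene stay as the last script left them, time stands still between calls to the robot, and variables do not carry over. Pictures are saved under pics/ and viewed, at most 10 in all, crops included, and the job is handed in when it is done.

```bash
mkdir -p pics
cat > h.py <<'E'
import numpy as np, cv2
from scipy.spatial.transform import Rotation as R
from rig import bot
def cloud(c):
    d=c["depth"];h,w=d.shape;f=h/2/np.tan(np.radians(c["fovy"])/2)
    v,u=np.mgrid[:h,:w];p=np.stack([(u-c["cx"])*d/f,(v-c["cy"])*d/f,d],-1)
    q=np.array(c["attitude"]);
    m=R.from_quat(q[[1,2,3,0]]).as_matrix()
    w=p@m.T+np.array(c["eye"]); w[d==0]=np.nan
    return w
E
python3 - <<'E'
from h import *
for n in("top","side"):
    c=bot.read_camera(n);cv2.imwrite(f"pics/{n}0.png",c["image"]);np.save(n+"0.npy",cloud(c));print(n,c["eye"],c["attitude"],c["fovy"])
print(bot.read_state()["clock"])
E
```

```text
top [ 336.61543577   15.14264276 1231.67391991] [ 0.04103346 -0.70535742  0.70618976 -0.04564188] 49.416289400427885
side [ 273.1226758  -666.74494926  741.98031292] [-0.39981367  0.90549663 -0.12518678  0.06747709] 46.1600456596795
0.1
```

View pics/top0.png

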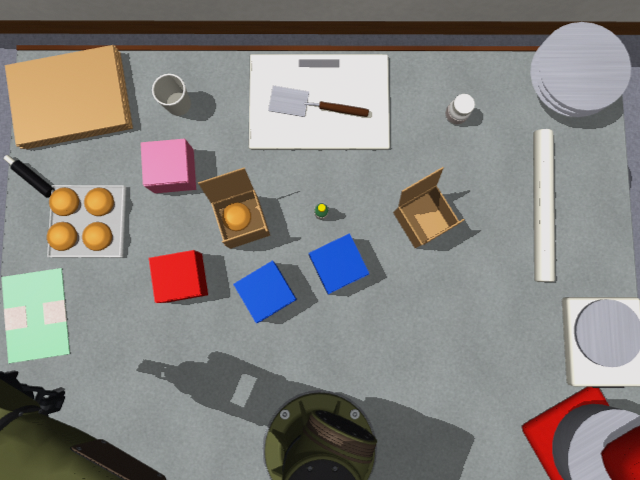

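View pics/side0.png

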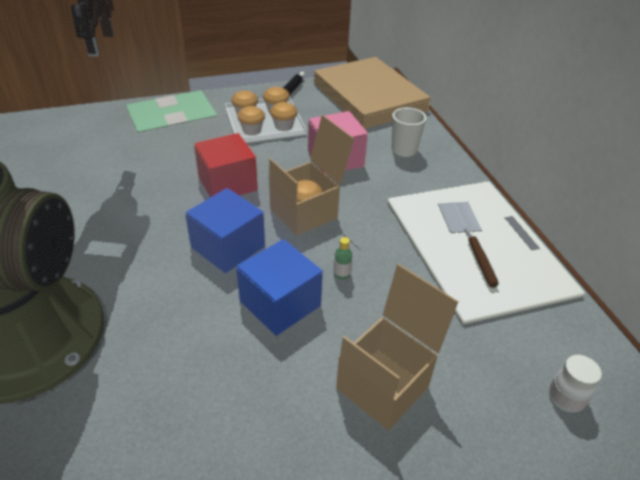

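The top view shows the bun box at about (240,215), with its lid flap on the far side (up in the picture). The empty box is at (430,215). I'll enlarge the bun box.

Run:
```python
from h import *
im=cv2.imread("pics/top0.png");w=np.load("top0.npy")
cv2.imwrite("pics/crop.png",cv2.resize(im[160:255,190:285],None,fx=6,fy=6,interpolation=cv2.INTER_CUBIC))
s=np.load("side0.npy")
for P,sl in ((w,np.s_[160:255,190:285]),(s,np.s_[110:240,260:360])):
    p=P[sl].reshape(-1,3);p=p[~np.isnan(p).any(1)]
    p=p[(np.abs(p[:,0]-540)<140)&(np.abs(p[:,1]-180)<110)]
    for a,b in((60,80),(80,90),(95,115),(115,122),(125,150),(150,170),(170,200)):
        q=p[(p[:,2]>a)&(p[:,2]<b)]
        if len(q)>8: print(a,b,len(q),q.min(0).round(),q.max(0).round(),np.round(cv2.fitLine(q[:,:2].astype(np.float32),2,0,.01,.01).ravel(),2))
```

```text
60 80 463 [434. 117.  60.] [578. 278.  80.] [  0.76  -0.66 524.19 190.88]
80 90 212 [433. 118.  80.] [580. 285.  90.] [  0.68  -0.74 520.99 192.72]
95 115 285 [454. 119.  95.] [586. 243. 115.] [9.5000e-01 3.2000e-01 5.4021e+02 1.8656e+02]
115 122 109 [456. 120. 115.] [588. 245. 122.] [9.6000e-01 2.9000e-01 5.3850e+02 1.8361e+02]
125 150 347 [455. 120. 125.] [595. 248. 150.] [9.5000e-01 3.3000e-01 5.5632e+02 1.9242e+02]
150 170 242 [563. 154. 150.] [602. 248. 170.] [ 3.3000e-01 -9.5000e-01  5.8127e+02  2.0120e+02]
170 200 201 [568. 156. 170.] [605. 250. 185.] [ 3.2000e-01 -9.5000e-01  5.8570e+02  2.0356e+02]
60 80 1155 [413.  97.  60.] [581. 241.  80.] [  0.61   0.79 520.46 169.73]
80 90 279 [414.  97.  80.] [583. 242.  90.] [8.700e-01 4.900e-01 5.132e+02 1.694e+02]
95 115 594 [455. 116.  95.] [588. 248. 115.] [9.4000e-01 3.3000e-01 5.2816e+02 1.7849e+02]
115 122 227 [456. 116. 115.] [592. 243. 122.] [9.4000e-01 3.3000e-01 5.3344e+02 1.7977e+02]
125 150 527 [457. 116. 125.] [596. 248. 150.] [9.4000e-01 3.3000e-01 5.6368e+02 1.9058e+02]
150 170 380 [563. 149. 150.] [604. 251. 170.] [ 3.2000e-01 -9.5000e-01  5.8318e+02  1.9733e+02]
170 200 240 [569. 152. 170.] [606. 249. 183.] [ 3.2000e-01 -9.5000e-01  5.8724e+02  1.9845e+02]
```

View pics/crop.png

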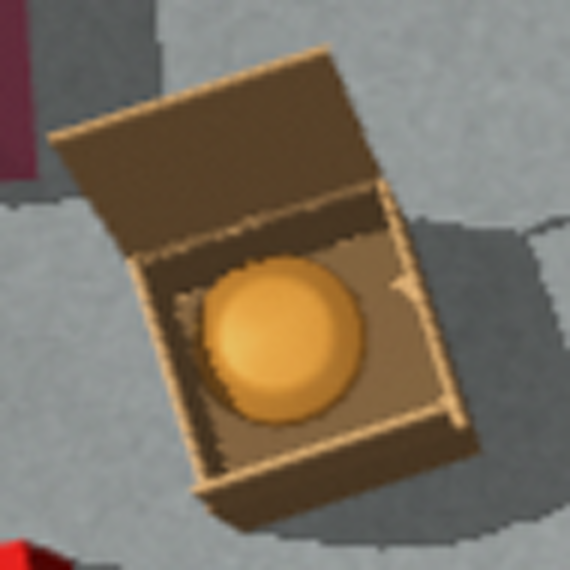

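The crop shows the lid leaning outwards at the top, the bun inside and the short flap near the bottom edge. The box yaw is about 0.325 rad. Next I'll fit in the box frame.

Run:
```python
from h import *
yaw=0.325;ex=np.array([np.cos(yaw),np.sin(yaw)]);ey=np.array([-ex[1],ex[0]]);o=np.array([530,181])
for n in("top","side"):
    p=np.load(n+"0.npy").reshape(-1,3);p=p[~np.isnan(p).any(1)]
    a=(p[:,:2]-o)@ex;b=(p[:,:2]-o)@ey;z=p[:,2];m=(abs(b)<65)&(abs(a)<110)
    for z0 in(15,35,55,75,85,92,100,108,116,124,130,140,155,165,175):
        k=m&(abs(z-z0)<4)
        for nm,s in(("S",(a<-25)),("L",a>30)):
            q=k&s
            if q.sum()<6: continue
            print(n,z0,nm,q.sum(),"a med %.1f"%np.median(a[q]),"5-95",np.percentile(a[q],[5,95]).round(),"b",np.percentile(b[q],[1,99]).round(),"slope %.3f"%np.polyfit(b[q],a[q],1)[0])
    k=m&(z>86)&(a<-20);print("short top z",np.percentile(z[k],[50,99,100]))
    k=m&(z>86)&(a>30);print("lid top z",np.percentile(z[k],[50,99,100]))
```

```text
top 15 S 26 a med -62.4 5-95 [-63. -33.] b [-47.  50.] slope 0.011
top 15 L 17 a med 34.4 5-95 [33. 35.] b [-40.  49.] slope -0.011
top 35 S 28 a med -62.6 5-95 [-63. -32.] b [-47.  50.] slope 0.122
top 35 L 36 a med 34.3 5-95 [33. 35.] b [-45.  49.] slope 0.003
top 55 S 93 a med -31.2 5-95 [-63. -26.] b [-47.  50.] slope 0.042
top 55 L 37 a med 34.3 5-95 [33. 35.] b [-45.  49.] slope -0.004
top 75 S 19 a med -48.8 5-95 [-63. -30.] b [-47.  53.] slope 0.151
top 75 L 35 a med 34.4 5-95 [33. 37.] b [-46.  45.] slope 0.005
top 85 S 47 a med -61.6 5-95 [-65. -29.] b [-47.  52.] slope -0.079
top 85 L 64 a med 36.0 5-95 [34. 38.] b [-45.  51.] slope 0.002
top 92 S 29 a med -63.9 5-95 [-65. -63.] b [-43.  44.] slope -0.001
top 92 L 75 a med 37.3 5-95 [36. 39.] b [-45.  51.] slope 0.003
top 100 S 35 a med -63.5 5-95 [-64. -63.] b [-42.  48.] slope -0.001
top 100 L 86 a med 39.4 5-95 [37. 41.] b [-46.  51.] slope 0.005
top 108 S 34 a med -62.9 5-95 [-64. -62.] b [-42.  49.] slope 0.001
top 108 L 80 a med 41.3 5-95 [39. 43.] b [-47.  51.] slope 0.000
top 116 S 33 a med -62.7 5-95 [-63. -62.] b
[... 1902 characters left out ...]
 med 43.9 5-95 [42. 47.] b [-49.  50.] slope -0.003
side 124 S 128 a med -61.6 5-95 [-63. -58.] b [-47.  47.] slope -0.001
side 124 L 148 a med 46.1 5-95 [44. 49.] b [-49.  50.] slope -0.001
side 130 S 52 a med -61.1 5-95 [-63. -59.] b [-47.  45.] slope 0.009
side 130 L 146 a med 47.8 5-95 [45. 50.] b [-49.  51.] slope -0.002
side 140 L 151 a med 50.1 5-95 [48. 52.] b [-49.  49.] slope 0.002
side 155 L 154 a med 54.4 5-95 [52. 56.] b [-50.  50.] slope 0.001
side 165 L 146 a med 57.0 5-95 [55. 59.] b [-49.  50.] slope 0.003
side 175 L 160 a med 59.6 5-95 [57. 63.] b [-49.  49.] slope -0.004
short top z [108.67362887 128.03827153 128.6236825 ]
lid top z [136.08972622 180.77957155 182.70656612]
```

```bash
cat >> h.py <<'E'
yaw=0.325;ex=np.array([np.cos(yaw),np.sin(yaw),0]);ey=np.array([-ex[1],ex[0],0]);ez=np.array([0,0,1.])
O=np.array([530,181,0])-12.7*ex+0.8*ey
def quat():
    best=None
    for s in(1,-1):
        q=R.from_matrix(np.c_[-s*ex,s*ey,-ez]).as_quat()[[3,0,1,2]]
        j=bot.ik(O-95*ex+250*ez,q)
        if j is not None and (best is None or abs(j[5])<best[0]): best=(abs(j[5]),q)
    return best[1]
def P(x,tipz): return O+x*ex+(tipz+bot.tip_reach)*ez
def st(m): s=bot.read_state();print(m,"t%.2f"%s["clock"],"F",np.round(s["ft_force"],1),"tcp",np.round(s["ee_pos"],1))
E
python3 - <<'E'
from h import *
q=quat();print(bot.tip_reach,q)
bot.move_gripper(0)
bot.move_to(P(-95,215),q)
bot.servo_line(P(-95,116),q); st("start")
for th in np.linspace(1.55,0.12,9):
    r=35;n=2.0
    x=-50+r*np.cos(th)-n*np.sin(th);z=81.5+r*np.sin(th)+n*np.cos(th)
    hit=bot.servo_line(P(x-11,z),q,speed=70,until_force=20)
    if hit: st("hit %.2f"%th);break
st("arc")
print(bot.servo_line(P(-26,80),q,speed=25,until_force=8));st("press")
bot.dwell(.2)
bot.servo_line(P(-30,215),q)
c=bot.read_camera("side");cv2.imwrite("pics/side1.png",c["image"][100:260,220:400].repeat(4,0).repeat(4,1)[:600]);np.save("side1.npy",cloud(c))
p=np.load("side1.npy").reshape(-1,3);p=p[~np.isnan(p).any(1)];d=p-O;a=d@ex;b=d@ey
for x in range(-48,0,8):
    k=(abs(a-x)<4)&(abs(b)<40)&(p[:,2]<140);print(x,k.sum(),np.percentile(p[k,2],[10,50,90]).round(1))
E
```

```text
19.0 [0.         0.9868259  0.16178577 0.        ]
start t3.32 F [-0.2 -0.5  0.8] tcp [428.1 147.6 135.7]
arc t5.93 F [-0.1 -0.4 -0.2] tcp [492.5 169.2 106.3]
True
press t6.22 F [-2.5 -1.5  8.6] tcp [493.2 169.4 101.9]
-48 822 [ 6.8 46.2 81.4]
-40 99 [81.9 83.3 84.8]
-32 108 [81.3 83.1 84.7]
-24 107 [81.6 83.  85. ]
-16 95 [81.9 83.  84.6]
-8 96 [81.5 82.9 84.7]
```

View pics/side1.png

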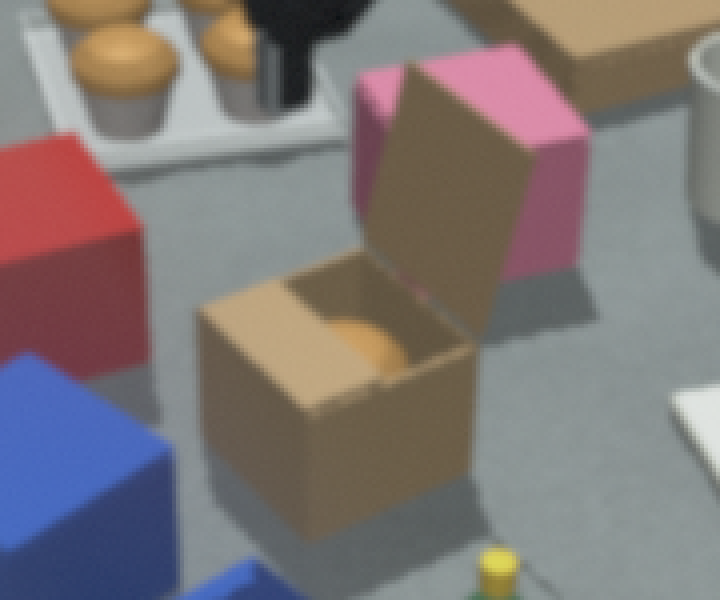

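The short flap is flat, with its surface at z ≈ 83 mm over the near half of the box (about (290,345)). The lid still stands open at about (450,190). Next is the lid.

Run:
```python
from h import *
q=quat()
bot.servo_line(P(112,215),q); bot.servo_line(P(112,153),q); st("start")
for th in np.linspace(1.85,0.1,13):
    r=70;n=2.0
    x=50-r*np.cos(th)+n*np.sin(th);z=85+r*np.sin(th)+n*np.cos(th)
    hit=bot.servo_line(P(x+11,z),q,speed=80,until_force=20)
    if hit: st("hit %.2f"%th);break
st("arc")
print(bot.servo_line(P(-9,83),q,speed=25,until_force=8));st("press")
bot.dwell(.2)
bot.servo_line(P(-9,215),q)
bot.dwell(.3);st("up")
c=bot.read_camera("side");cv2.imwrite("pics/side2.png",c["image"][100:250,220:400].repeat(4,0).repeat(4,1))
p=cloud(c).reshape(-1,3);p=p[~np.isnan(p).any(1)];d=p-O;a=d@ex;b=d@ey
for x in range(-44,48,10):
    k=(abs(a-x)<4)&(abs(b)<40)&(p[:,2]<140);print(x,k.sum(),np.percentile(p[k,2],[10,50,90]).round(1))
```

```text
start t9.18 F [-0.3  0.3  0.8] tcp [624.1 213.5 173. ]
arc t13.00 F [ 0.6 -0.3  0.5] tcp [509.5 174.9 112.7]
True
press t13.39 F [-4.9 -2.2 11.6] tcp [509.6 174.9 105.2]
up t14.91 F [ 0.9  0.  -0. ] tcp [509.1 174.8 233.6]
-44 135 [82.3 86.3 88.2]
-34 100 [85.2 87.  88.6]
-24 104 [85.3 86.7 88.5]
-14 101 [85.2 87.  88.5]
-4 110 [85.2 86.9 88.4]
6 96 [85.1 86.7 88.5]
16 100 [85.5 86.9 88.1]
26 97 [85.7 86.7 88.3]
36 99 [85.1 86.7 88.5]
46 88 [85.  86.5 88. ]
```

View pics/side2.png

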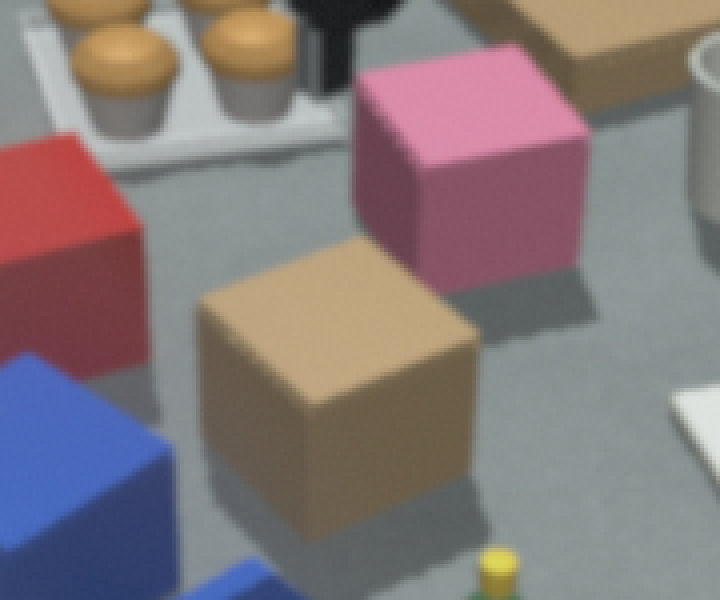

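The lid lies flat over the whole box at about (340,320), and the gripper is clear above it.

```bash
python3 -c "
from rig import bot
print(bot.finish_job())"
```

```text
the job is handed in; nothing more can be done
None
```

I closed the box with the bun, short flap first and then the lid; both measured flat in the camera depth, the empty box was left alone, and I handed the job in at about 15 s, though the judge's result was not shown.

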